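# Start a coach screw square with a T-handled box driver

## Task

The coach screw in the bracket's hole leans to one side. Put the T-handled box driver from its wooden rest over the square screw head, use it to bring the screw upright on the hole's axis before turning it, then turn it about a quarter turn clockwise (seen from above) with the driver, keeping it upright. Leave the driver standing on the screw head by itself, and do not disturb the other things on the bench.

Things in the scene. Friction and masses are not known exactly. Their poses are not given: they have to be found in the camera images.
- board: Fixed timber 180 x 90 x 40 mm lying on the bench with a galvanised bracket plate 150 x 60 x 4 mm on it (top 44 mm above the bench). Origin on the bench surface straight below the screw hole; x runs along the timber (it extends from x = -50 to +130 mm), z up. The plate has a 60 mm wide tab turned up 20 mm at x = 108 mm. It cannot move.
- hole (a point): Mouth of the screw hole, on the bracket plate's top, 44 mm above the bench; z is the hole's axis, vertical. The screw pivots here and stays where it is pushed: about 1.5 N sideways at its head tips it. At the start it leans 6 to 13 degrees from vertical (its head 7 to 16 mm off the hole's axis) in a varying direction.
- screw_head (a point): Centre of the top of the steel coach screw's square head, 71 mm along the screw from hole; z is the screw's axis (up), x and y are square to the head's flats. The head is 24 mm square and 17 mm tall, its top 5 mm a round cone from 24 mm to 14 mm wide; the shank is 13 mm thick.
- screw (a joint): Turn of the coach screw about its own axis, rad; grows as it turns clockwise seen from above; -0.1 to 0.1 at the start. Turning needs about 0.2 N m and drives the screw in by 0.8 mm per radian.
- driver: T-handled box driver, 127 mm tall, 0.28 to 0.42 kg, upright in the rest. Origin: centre of its lower mouth; z up along its shaft, x along the crossbar. Bottom 38 mm: steel box 38 mm square. Then a 20 mm shaft with a crossbar 110 mm long, 12 mm thick, centred at z = 70 mm. Top: wooden grip block 30 x 30 mm, square to x and y, z = 85 to 127 mm, to be pinched from above across either pair of faces.
- driver_seat (a point): Centre of the ceiling of the driver's socket, 22 mm above the driver's origin; it rests on the screw head's top when the driver is fully down. The socket is 28 mm square inside, 22 mm deep, open below, sides along the driver's x and y: 2 mm play on each side of the head (about 0.18 rad of turn either way). Any of the four quarter turns fits.
- rest: Fixed wooden rest 75 x 75 x 30 mm with a square recess 44 mm wide in which the driver stands, loosely and square to it. Origin at the centre of its underside. The driver's bottom is 15.5 mm above the bench; the recess's rim is at 30 mm.
- lantern: Loose galvanised lantern with glass, 80 x 80 x 190 mm, standing at the left. Origin at the centre of its underside. Not to be disturbed.
- mallet: Loose wooden mallet, 290 mm long, lying at the right. Origin on the bench near the middle of its handle. Not to be disturbed.
- ring0: Loose galvanised ring, 64 mm wide, 24 mm tall, near the robot. Origin at the centre of its underside. Not to be disturbed.
- ring1: Loose galvanised ring, 64 mm wide, 24 mm tall, far from the robot. Origin at the centre of its underside. Not to be disturbed.
- file: Loose tool with a wooden handle, 200 mm long, 26 mm thick, lying at the far left. Origin under its middle. Not to be disturbed.
- flux: Loose amber jar, 60 mm wide, 90 mm tall, standing at the far right. Origin at the centre of its underside. Not to be disturbed.
Things that resemble listed ones, but are neither listed nor needed, are in the scene too. What is shaped like the driver but pink is not meant. Leave any green look-alike of the board alone.

How it is judged (in metres and radians):
On the way, in this order (a step that is already met when the one before it is completed fails the run):
1. the driver is fully down on the screw head and the screw stands upright on the hole's axis, not yet turned (distance between driver_seat and screw_head below 0.007 m and angle between driver_seat's own z axis and vertical below 0.14 rad and angle between screw_head's own z axis and vertical below 0.09 rad and value of joint screw below 0.35 rad), for 0.2 s.
2. the screw has been turned about a quarter turn clockwise with the driver on it (distance between driver_seat and screw_head below 0.007 m and angle between driver_seat's own z axis and vertical below 0.14 rad and angle between screw_head's own z axis and vertical below 0.09 rad and value of joint screw above 1.2 rad), for 0.1 s.
At the end, for the whole second after the job is handed in: The screw reads 1.2 to 2.2 rad and stands within 0.09 rad (5 degrees) of vertical; the driver stands on its head by itself, at rest, within 0.14 rad (8 degrees) of vertical, its seat within 7 mm of the head's top (all of step 2 and value of joint screw below 2.2 rad and linear speed of driver below 0.02 m/s); the robot touches nothing.
It fails at once if the screw is turned while it leans (value of joint screw above 0.35 rad and angle between screw_head's own z axis and vertical above 0.11 rad).
It fails at once if the screw is turned without the driver on its head (value of joint screw above 0.35 rad and distance between driver_seat and screw_head above 0.015 m).
It fails at once if another thing on the bench is moved more than 30 mm (distance of any of lantern, mallet, ring0, ring1, file, flux from where it was at the start of the episode above 0.03 m).
It also fails if it takes over 51 s, if anything falls off the work surface, if the arm or the gripper's body presses on something with over 40 N, if the wrist force passes 120 N, or if a joint passes its speed limit or range.

## Robot

A 6-joint arm with a two-finger parallel gripper is mounted at the origin on the work surface. World frame = base frame: x ahead of the robot, y to its left, z up, the work surface at z = 0. Lengths are in m, angles in degrees, forces in N, time in s.
With the tool pointing down it reaches from about 0.375 to 0.9 m from the base axis. Payload 3.1 kg.
Tool frame: the origin (TCP) lies midway between the tips of the shut fingers; the grasp point (between the pads) lies 19 mm behind it; z points along the fingers, y is the line along which they close (so a half turn about z gives the same grasp; the last joint's range is limited). The gripper opens to 87 mm and grips with 3 to 60 N. Pads are 19 mm wide; open, the fingers measure 117 mm over their backs; the gripper's body (75 mm by 190 mm) begins 51 mm behind the grasp point.
Start: joints at [-83.451, 30.224, 82.088, -0, 67.689, -10.227], TCP at [0.18, -0.598, 0.223] pointing down, gripper open.
Joint ranges: [-176.69, 176.69], [-43.24, 126.21], [12.49, 139.97], [-82, 262], [0, 151.66], [-163.58, 163.58]. Speed limits (degrees/s): [159.86, 159.86, 180, 180, 180, 180].

## Interface

Orientations are given as a 3x3 rotation matrix whose columns are the frame's x, y, z axes.
In Python, from rig import read_state, optics, bot gives the robot as it stands. The module is installed in compiled form; this text tells all that it offers.
- The arm moves only by the tool send_rows, never from a script. Its argument "commands" is a list of rows, each a list of 7 numbers: the turn, a rotation vector about the tool's x, y, z in units of 5 degrees (1.0 is 5 degrees), then the shift along the tool's x, y, z in units of 30 mm (1.0 is 30 mm), then the opening, from 0 (shut) to 1 (fully open). In form: [[rx, ry, rz, tx, ty, tz, gripper], ...]. A call has 1 to 20 rows; each row is the pose to reach, as a shift and turn from the pose commanded when the call began, along the tool's axes at that moment; what a row does not reach only later rows make up. A row lasts 1/12 s, in which the tool goes at most 41.7 mm and 7.16 degrees, less where a joint would pass 70% of its speed; a pose out of reach is approached as far as the arm can. A call with a gripper value outside its range is refused whole. The fingers move at their own pace and stop on an object; the grip force is fixed at half the most. Time passes only in rows, so rows that repeat a pose let the fingers close. It gives the time, the measured TCP pose, the force, the opening and the grip force at its end, in the units of the state.
- read_state(): the state, without advancing time (a new reading comes with each control period).
- optics.capture(name): name is "scene" or "top" or "wrist"; returns a dict with "image" (384x512x3 uint8, blue, green, red), "intrinsics" (3x3 intrinsics, pixels), "extrinsics" (4x4, takes a point from world to camera coordinates); the wrist camera has in their place "T_tool_cam" (4x4, takes a point from camera to tool coordinates, whose origin is the TCP and whose axes are the flange's). Camera axes: x right, y down, z forward; pixel columns grow to the right and rows downward; lengths in m; the calibration is good to about 2 mm. A picture is of the moment at which its call begins: read the wrist's pose just before it. There is no depth.
- bot.hand_in(): hands the job in; it is judged then, once.
The state is a dict: "time_s": time; "joint_positions": joint angles; "qvel": joint speeds; "tau": joint torques, N m; "position": TCP position; "tcp_rot": TCP orientation; "force": force on the tool from outside, world axes, zero at the start; "moment": the same for the moment, N m; "opening": opening from 0.0 (shut) to 1.0 (fully open); "grasp_force": force on a finger pad.
Only numpy, scipy, OpenCV 4.12 (cv2) and the standard library are available. Lean on these libraries where they do the work, as an engineer would, in place of code of your own. Each camera call takes 0.05 s, during which the arm holds its last target. There are 200 camera calls.

## Working session

There is one attempt and no reset: what is moved stays moved. The work goes in short steps, Python scripts to look and compute and a tool call to move; the robot and the scene stay as the last step left them, time stands still between calls to the robot, and variables do not carry over. Pictures are saved under pics/ and viewed, at most 10 in all, crops included, and the job is handed in when it is done.

Besides the shell and the picture viewer there is one more tool, called after "Request:" as a command line: name --pt "numbers of a row" for each row, then --argument value for the rest. send_rows: Moves the arm, as the interface text tells. Its arguments: {"type":"object","properties":{"commands":{"type":"array","items":{"type":"array","items":{"type":"number"}}}},"required":["commands"]}

```bash
mkdir -p pics; python3 - <<'E'
from rig import read_state, optics
import cv2, numpy as np, pickle
s=read_state(); print(s)
d={}
for n in("scene","top","wrist"):
    c=optics.capture(n); d[n]=c; 
    print(n,{k:np.round(v,4).tolist() for k,v in c.items() if k!="image"})
pickle.dump(d,open("c0.pkl","wb"))
cv2.imwrite("pics/a.png",cv2.resize(d["scene"]["image"],(800,600)))
cv2.imwrite("pics/b.png",cv2.resize(d["top"]["image"],(800,600)))
E
```

```text
{'time_s': 0.0, 'joint_positions': array([-8.34501299e+01,  3.02774307e+01,  8.21570766e+01, -1.51704678e-04,
        6.76885185e+01, -1.02285539e+01]), 'qvel': array([ 0.06793123,  0.00669589,  0.07834326,  0.0785954 ,  0.04136041,
       -0.00388276]), 'tau': array([-7.45770012e-05, -4.40043926e+01, -1.76592153e+01,  6.33546431e-02,
        5.80195687e-02, -1.67822591e-04]), 'position': array([ 0.1803487 , -0.59764627,  0.22158426]), 'tcp_rot': array([[ 9.57428027e-01,  2.88671980e-01, -2.47360511e-04],
       [ 2.88671837e-01, -9.57425726e-01,  2.13290770e-03],
       [ 3.78881372e-04, -2.11351163e-03, -9.99997695e-01]]), 'force': array([ 0.04658888,  0.00352964, -0.2963172 ]), 'moment': array([-0.0337679 , -0.00783474, -0.00518852]), 'grasp_force': 0.0, 'opening': 1.0020431496905293}
scene {'intrinsics': [[392.1517, 0.0, 259.2087], [0.0, 392.1517, 196.6494], [0.0, 0.0, 1.0]], 'extrinsics': [[-0.0072, 0.9999, 0.0126, -0.0161], [0.864, 0.0126, -0.5033, -0.3911], [-0.5034, 0.0073, -0.864, 1.398], [0.0, 0.0, 0.0, 1.0]]}
top {'intrinsics': [[407.9722, 0.0, 250.7517], [0.0, 407.9722, 189.1148], [0.0, 0.0, 1.0]], 'extrinsics': [[-0.03, -0.9995, -0.0121, 0.0454], [-0.9959, 0.031, -0.0853, 0.5497], [0.0856, 0.0095, -0.9963, 1.4517], [0.0, 0.0, 0.0, 1.0]]}
wrist {'intrinsics': [[286.3297, 0.0, 261.3836], [0.0, 286.3297, 188.5223], [0.0, 0.0, 1.0]], 'T_tool_cam': [[-0.0004, -0.9639, -0.2662, 0.0727], [1.0, -0.0004, -0.0001, -0.0003], [-0.0, -0.2662, 0.9639, -0.1604], [0.0, 0.0, 0.0, 1.0]]}
```

View pics/a.png

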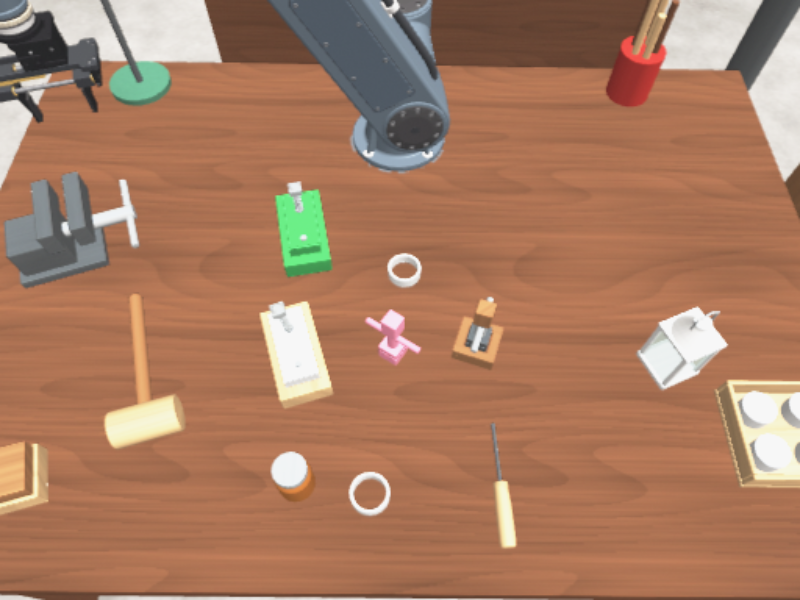

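View pics/b.png

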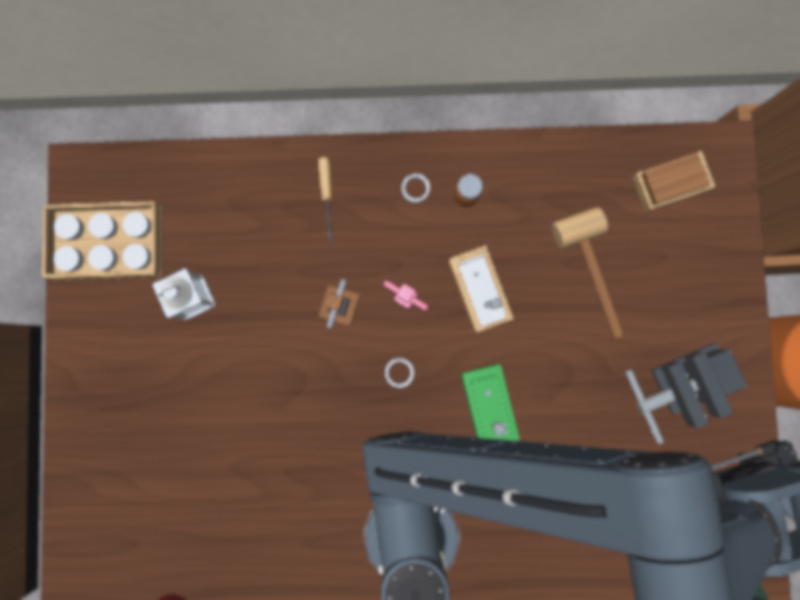

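The scene view shows:
- **Driver candidates:** steel and wood driver in the brown rest at scene (480,330), top (338,304). The pink look-alike is at scene (393,337), top (406,295).
- **Board candidates:** tan board at scene (295,353), top (481,288). The green look-alike is at scene (303,232), top (490,402).

I choose the steel driver in the rest and the tan board, and check both in a close crop.

```bash
cat > h.py <<'E'
import numpy as np, cv2, pickle
def wcam(c,s):
    T=np.eye(4);T[:3,:3]=s["tcp_rot"];T[:3,3]=s["position"]
    return np.linalg.inv(T@c["T_tool_cam"])
def ray(c,uv,E=None):
    E=c["extrinsics"] if E is None else E
    d=np.linalg.solve(c["intrinsics"],[uv[0],uv[1],1.]); R=E[:3,:3]
    d=R.T@d; return -R.T@E[:3,3], d/np.linalg.norm(d)
def plane(c,uv,z,E=None):
    o,d=ray(c,uv,E); return o+d*(z-o[2])/d[2]
def tri(rs):
    A=sum(np.eye(3)-np.outer(d,d) for o,d in rs); b=sum((np.eye(3)-np.outer(d,d))@o for o,d in rs)
    return np.linalg.solve(A,b)
def proj(c,p,E=None):
    E=c["extrinsics"] if E is None else E
    q=c["intrinsics"]@(E[:3,:3]@p+E[:3,3]); return q[:2]/q[2]
E
python3 - <<'E'
from h import *
d=pickle.load(open("c0.pkl","rb"))
def cr(n,x,y,w=64,h=64): return cv2.resize(d[n]["image"][y:y+h,x:x+w],(400,300) if w!=h else (384,384),interpolation=cv2.INTER_CUBIC)[:300 if w!=h else 384]
o=np.vstack([np.hstack([cr("scene",160,190,80,60),cr("scene",270,180,80,60)]),np.hstack([cr("top",270,150,80,60),cr("top",180,165,80,60)])])
cv2.imwrite("pics/c.png",o)
E
```

```text
(no output)
```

View pics/c.png

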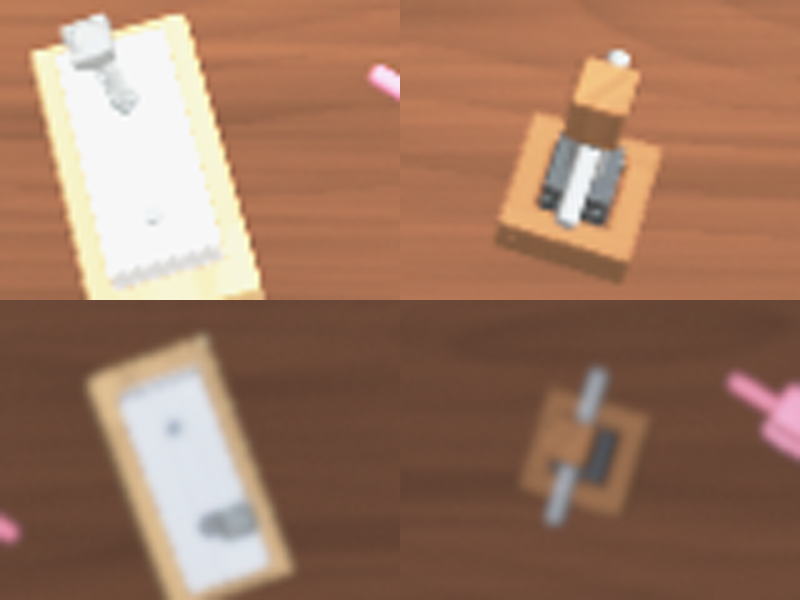

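```bash
python3 - <<'E'
from h import *
d=pickle.load(open("c0.pkl","rb")); S=d["scene"];T=d["top"]
print("grip",tri([ray(S,(311.2,197)),ray(T,(213,193))]), plane(S,(311.2,197),.1425),plane(T,(213,193),.1425))
a=plane(T,(180+197/5,165+70/5),.0855);b=plane(T,(180+153/5,165+220/5),.0855)
print("bar",a,b,np.degrees(np.arctan2(*(a-b)[1::-1])), (a+b)/2)
print("head",tri([ray(S,(178,198.4)),ray(T,(317.4,193.6))]))
print("hole S",plane(S,(185,211),.044),"top",plane(T,(270+205/5,150+225/5),.044))
for u in [(207,337),(87,385),(293,572)]: print(plane(T,(270+u[0]/5,150+(u[1]-300)/5),.04))
E
```

```text
grip [0.53189508 0.15308543 0.13802203] [0.53449087 0.15164787 0.1425    ] [0.53160903 0.15333264 0.1425    ]
bar [0.58421979 0.13584685 0.0855    ] [0.48096568 0.16870854 0.0855    ] -17.65421086565732 [0.53259274 0.1522777  0.0855    ]
head [ 0.52150862 -0.19829219  0.10399708]
hole S [ 0.52730211 -0.18755613  0.044     ] top [ 0.52148412 -0.18514264  0.044     ]
[ 0.65705993 -0.19289932  0.04      ]
[ 0.62502692 -0.10546048  0.04      ]
[ 0.48633198 -0.24673275  0.04      ]
```

```bash
cat >> h.py <<'E'
from scipy.spatial.transform import Rotation as Ro
from rig import read_state
def down(yaw):
    a=np.radians(yaw); c,s=np.cos(a),np.sin(a); return np.array([[c,s,0],[s,-c,0],[0,0,-1.]])
def row(p,R):
    s=read_state(); C=s["tcp_rot"]
    r=np.degrees(Ro.from_matrix(C.T@R).as_rotvec())/5
    return np.round(np.r_[r,C.T@(np.array(p)-s["position"])/.03],3).tolist()
E
python3 -c "
from h import *
print(row([.52,-.19,.29],down(72)))"
```

```text
[-0.016, -0.012, -11.045, 14.764, -9.752, -2.253]
```

Request:
send_rows --pt "0 0 0 0 0 -2.3 1" --pt "0 0 0 0 0 -2.3 1" --pt "0 0 -11 14.76 -9.75 -2.25 1" --pt "0 0 -11 14.76 -9.75 -2.25 1" --pt "0 0 -11 14.76 -9.75 -2.25 1" --pt "0 0 -11 14.76 -9.75 -2.25 1" --pt "0 0 -11 14.76 -9.75 -2.25 1" --pt "0 0 -11 14.76 -9.75 -2.25 1" --pt "0 0 -11 14.76 -9.75 -2.25 1" --pt "0 0 -11 14.76 -9.75 -2.25 1" --pt "0 0 -11 14.76 -9.75 -2.25 1" --pt "0 0 -11 14.76 -9.75 -2.25 1" --pt "0 0 -11 14.76 -9.75 -2.25 1" --pt "0 0 -11 14.76 -9.75 -2.25 1" --pt "0 0 -11 14.76 -9.75 -2.25 1" --pt "0 0 -11 14.76 -9.75 -2.25 1" --pt "0 0 -11 14.76 -9.75 -2.25 1" --pt "0 0 -11 14.76 -9.75 -2.25 1"

```text
time_s: 1.65
position: [0.5195, -0.1906, 0.2897]
tcp_rot: [[0.312, 0.95, -0.001], [0.95, -0.312, -0.0], [-0.0, -0.001, -1.0]]
force: [0.4, -0.0, -0.5]
opening: 0.998
grasp_force: 0.0
```

```bash
python3 - <<'E'
from h import *
from rig import optics
s=read_state(); print(s["position"],s["joint_positions"])
c=optics.capture("wrist"); pickle.dump((s,c),open("w1.pkl","wb"))
E=wcam(c,s)
x,y=map(int,proj(c,np.array([.52,-.19,.07]),E)); print(x,y)
x0,y0=max(0,x-100),max(0,y-75);print(x0,y0)
cv2.imwrite("pics/d.png",cv2.resize(c["image"][y0:y0+150,x0:x0+200],(800,600),interpolation=cv2.INTER_CUBIC))
E
```

```text
[ 0.51947939 -0.1906093   0.28970046] [-3.16978751e+01  2.04499223e+01  8.76220126e+01 -4.35765743e-02
  7.19804550e+01 -1.34935984e+01]
261 165
161 90
```

View pics/d.png

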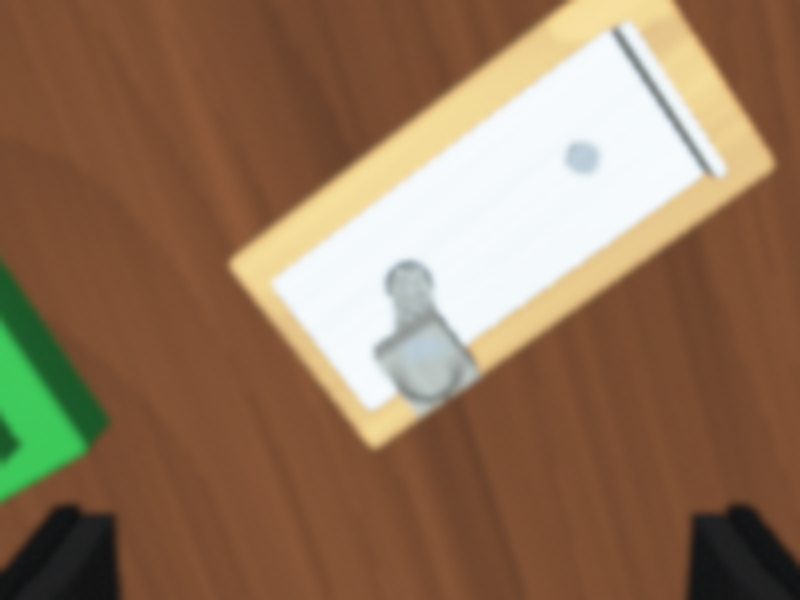

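The screw base ring is at crop (408,283), i.e. image (263,161). The head is at about crop (428,362) and leans down-image, and the board corners are clear. I'll take a closer second view from straight above the head.

```bash
python3 - <<'E'
from h import *
s,c=pickle.load(open("w1.pkl","rb"));E=wcam(c,s)
f=lambda u,v:(161+u/4,90+v/4)
print("hole",plane(c,f(408,283),.044,E))
P=[plane(c,f(*u),.04,E) for u in[(230,265),(373,450),(775,165)]]
print(P, [np.degrees(np.arctan2(*(P[2]-P[1])[1::-1])),np.degrees(np.arctan2(*(P[0]-P[1])[1::-1]))])
for z in(.105,.113): print(plane(c,f(428,362),z,E))
print(row([.498,-.267,.19],down(72)))
E
```

```text
hole [ 0.52182006 -0.18921257  0.044     ]
[array([ 0.46272203, -0.16361708,  0.04      ]), array([ 0.48932145, -0.24615715,  0.04      ]), array([ 0.65734799, -0.190348  ,  0.04      ])] [np.float64(18.37364333832519), np.float64(107.86208639833649)]
[ 0.52309702 -0.2044784   0.105     ]
[ 0.52354406 -0.20254966  0.113     ]
[-0.01, 0.005, -0.054, -2.62, 0.123, 3.328]
```

Request:
send_rows --pt "0 0 0 -2.62 0.12 3.3 1" --pt "0 0 0 -2.62 0.12 3.3 1" --pt "0 0 0 -2.62 0.12 3.3 1" --pt "0 0 0 -2.62 0.12 3.3 1" --pt "0 0 0 -2.62 0.12 3.3 1" --pt "0 0 0 -2.62 0.12 3.3 1" --pt "0 0 0 -2.62 0.12 3.3 1" --pt "0 0 0 -2.62 0.12 3.3 1"

```text
time_s: 2.37
position: [0.4997, -0.2663, 0.1928]
tcp_rot: [[0.312, 0.95, 0.003], [0.95, -0.312, -0.002], [-0.001, 0.003, -1.0]]
force: [-0.1, 1.3, -0.4]
opening: 0.996
grasp_force: 0.0
```

```bash
python3 - <<'E'
from h import *
from rig import optics
s=read_state(); print(s["position"])
c=optics.capture("wrist"); pickle.dump((s,c),open("w2.pkl","wb"))
E=wcam(c,s)
x,y=map(int,proj(c,np.array([.523,-.2,.1]),E))
x0,y0=max(0,x-40),max(0,y-30);print(x0,y0)
cv2.imwrite("pics/e.png",cv2.resize(c["image"][y0:y0+60,x0:x0+80],(800,600),interpolation=cv2.INTER_CUBIC))
E
```

```text
[ 0.49965358 -0.26631389  0.19279003]
222 82
```

View pics/e.png

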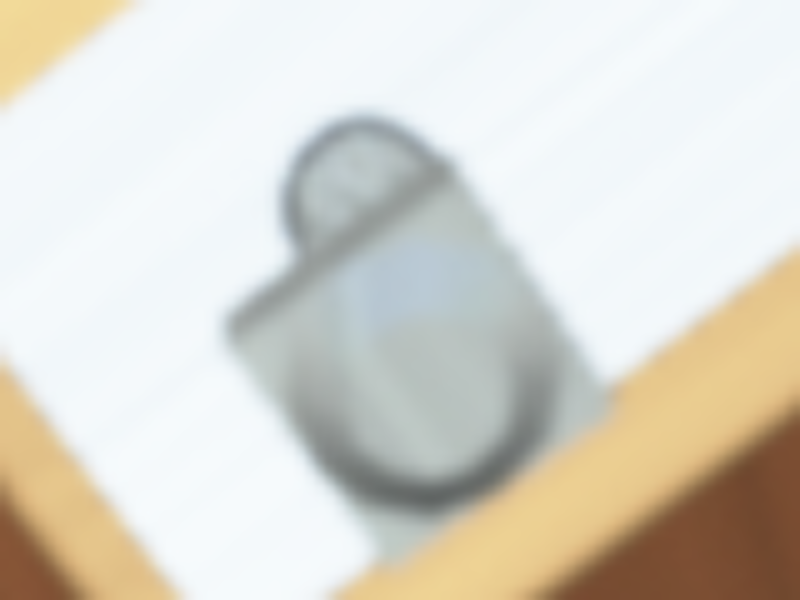

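The head shoulder's corners are at crop (235,335), (450,180), (610,400) and (385,560), with its centre near (421,369).

```bash
python3 - <<'E'
from h import *
s,c=pickle.load(open("w2.pkl","rb"));E=wcam(c,s)
f=lambda u,v:(222+u/10,82+v/10)
h=np.array([.522,-.1888,.044])
z=.1085
for _ in range(5):
    p=plane(c,f(421,369),z,E); r=np.linalg.norm((p-h)[:2]); z=.044+np.sqrt(.066**2-r*r)
a=(p-h)/np.linalg.norm(p-h); print("shoulder",p,"axis",a,"lean",np.degrees(np.arccos(a[2])),"top",h+.071*a)
print("hole here",plane(c,f(365,188),.044,E))
Q=[plane(c,f(*u),z,E) for u in[(235,335),(450,180),(610,400),(385,560)]]
for i in range(4):
    d=Q[(i+1)%4]-Q[i]; print(np.linalg.norm(d)*1e3,np.degrees(np.arctan2(d[1],d[0])))
print(row([.45,0,.26],down(72)), row([.532-.02,.1525-.06,.26],down(72)))
E
```

```text
shoulder [ 0.52227818 -0.2049732   0.10798711] axis [ 0.0042149  -0.24504852  0.96950165] lean 14.186843055827913 top [ 0.52229926 -0.20619844  0.11283462]
hole here [ 0.52250807 -0.18804829  0.044     ]
21.614589263776086 16.451312641303858
22.11775186785305 -70.75646878363408
22.97627516203266 -163.11530456611962
22.267088582168544 105.72160431543574
[0.034, 0.011, -0.034, 7.911, -4.333, -2.264] [0.034, 0.011, -0.034, 11.485, -3.331, -2.265]
```

```bash
python3 -c "
from h import *
print(row([.532,.1525,.2],down(72.4)))"
```

```text
[0.034, 0.012, -0.114, 13.595, -3.327, -0.267]
```

Request:
send_rows --pt "0 0 0 0 0 -1 1" --pt "0 0 -0.1 13.6 -3.33 -1 1" --pt "0 0 -0.1 13.6 -3.33 -1 1" --pt "0 0 -0.1 13.6 -3.33 -1 1" --pt "0 0 -0.1 13.6 -3.33 -1 1" --pt "0 0 -0.1 13.6 -3.33 -1 1" --pt "0 0 -0.1 13.6 -3.33 -1 1" --pt "0 0 -0.1 13.6 -3.33 -1 1" --pt "0 0 -0.1 13.6 -3.33 -0.25 1" --pt "0 0 -0.1 13.6 -3.33 -0.25 1" --pt "0 0 -0.1 13.6 -3.33 -0.25 1" --pt "0 0 -0.1 13.6 -3.33 -0.25 1" --pt "0 0 -0.1 13.6 -3.33 -0.25 1" --pt "0 0 -0.1 13.6 -3.33 -0.25 1" --pt "0 0 -0.1 13.6 -3.33 -0.25 1" --pt "0 0 -0.1 13.6 -3.33 -0.25 1"

```text
time_s: 3.75
position: [0.5319, 0.151, 0.1992]
tcp_rot: [[0.306, 0.952, 0.001], [0.952, -0.306, -0.0], [0.0, 0.001, -1.0]]
force: [-0.1, -1.1, 0.5]
opening: 0.999
grasp_force: 0.0
```

```bash
python3 - <<'E'
from h import *
from rig import optics
s=read_state(); print(s["position"])
c=optics.capture("wrist"); pickle.dump((s,c),open("w3.pkl","wb"))
E=wcam(c,s)
x,y=map(int,proj(c,np.array([.532,.1525,.12]),E))
x0,y0=max(0,x-80),max(0,y-60);print(x0,y0)
cv2.imwrite("pics/f.png",cv2.resize(c["image"][y0:y0+120,x0:x0+160],(800,600),interpolation=cv2.INTER_CUBIC))
E
```

```text
[0.53187234 0.15097644 0.19916928]
181 134
```

View pics/f.png

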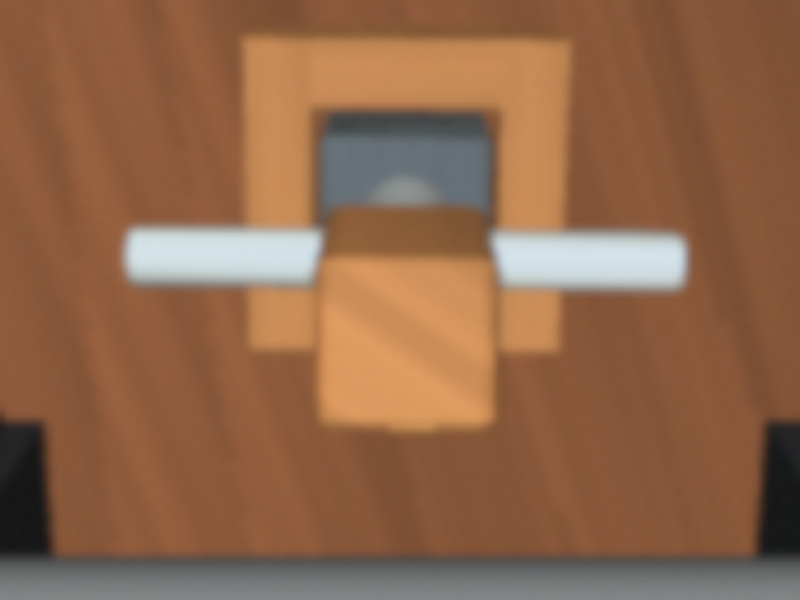

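The grip block's top face has its centre at crop (408,340), and the crossbar's ends are at (125,256) and (685,262). It is square to the gripper.

```bash
python3 - <<'E'
from h import *
s,c=pickle.load(open("w3.pkl","rb"));E=wcam(c,s)
f=lambda u,v:(181+u/5,134+v/5)
g=plane(c,f(408,340),.1425,E);print("grip",g)
a,b=[plane(c,f(*u),.0855,E) for u in((125,256),(685,262))]
d=a-b if a[0]>b[0] else b-a; y=np.degrees(np.arctan2(d[1],d[0])); m=(a+b)/2; print("bar",np.linalg.norm(d),y,m)
p=(g+m)/2
for z in(.0995,): print(row([p[0],p[1],z],down(y+90)))
E
```

```text
grip [0.53325571 0.15252674 0.1425    ]
bar 0.11094679520719178 -18.50794510906032 [0.53243601 0.15091584 0.0855    ]
[0.01, -0.001, 0.131, 0.035, 0.02, 3.319]
```

Request:
send_rows --pt "0 0 0.13 0.03 0.02 0.8 1" --pt "0 0 0.13 0.03 0.02 1.8 1" --pt "0 0 0.13 0.03 0.02 2.6 1" --pt "0 0 0.13 0.03 0.02 3.1 1" --pt "0 0 0.13 0.03 0.02 3.3 1" --pt "0 0 0.13 0.03 0.02 3.3 1" --pt "0 0 0.13 0.03 0.02 3.3 1" --pt "0 0 0.13 0.03 0.02 3.3 0" --pt "0 0 0.13 0.03 0.02 3.3 0" --pt "0 0 0.13 0.03 0.02 3.3 0" --pt "0 0 0.13 0.03 0.02 3.3 0" --pt "0 0 0.13 0.03 0.02 3.3 0" --pt "0 0 0.13 0.03 0.02 3.3 0" --pt "0 0 0.13 0.03 0.02 3.3 0" --pt "0 0 0.13 0.03 0.02 3.3 0" --pt "0 0 0.13 0.03 0.02 3.3 0"

```text
time_s: 5.13
position: [0.5323, 0.1532, 0.0995]
tcp_rot: [[0.315, 0.949, -0.0], [0.949, -0.315, 0.0], [-0.0, -0.0, -1.0]]
force: [0.1, 0.3, 0.7]
opening: 0.398
grasp_force: 0.0
```

```bash
python3 - <<'E'
from h import *
s=read_state(); print(s["position"],s["opening"],s["grasp_force"],s["force"])
E
```

```text
[0.5323328  0.15318346 0.09954982] 0.3982773176567082 0.0 [0.08407791 0.30062864 0.67856972]
```

Request:
send_rows --pt "0 0 0 0 0 0 0" --pt "0 0 0 0 0 0 0" --pt "0 0 0 0 0 0 0" --pt "0 0 0 0 0 0 0" --pt "0 0 0 0 0 0 0" --pt "0 0 0 0 0 -0.5 0" --pt "0 0 0 0 0 -1.5 0" --pt "0 0 0 0 0 -2.5 0" --pt "0 0 0 0 0 -3.5 0" --pt "0 0 0 0 0 -4.5 0" --pt "0 0 0 0 0 -5.3 0" --pt "0 0 0 0 0 -5.3 0" --pt "0 0 0 0 0 -5.3 0" --pt "0 0 0 0 0 -5.3 0"

```text
time_s: 6.3
position: [0.5307, 0.153, 0.2568]
tcp_rot: [[0.315, 0.949, -0.004], [0.949, -0.315, -0.0], [-0.002, -0.004, -1.0]]
force: [-0.6, 0.2, -4.3]
opening: 0.339
grasp_force: 30.0
```

```bash
python3 - <<'E'
from h import *
s=read_state(); print(s["position"],s["opening"]*87,s["grasp_force"],s["force"],s["moment"])
# target: driver tilted along axis
import pickle
h=np.array([.522,-.1886,.044]); th=np.radians(13.5); a=np.array([0,-np.sin(th),np.cos(th)])
np.save("hole.npy",h)
R0=down(90+17.5)
tilt=Ro.from_rotvec([th,0,0]).as_matrix()   # z up -> (0,-sin,cos)
print(tilt@[0,0,1])
R=tilt@R0
for l in (.15,.115): # TCP above hole along the axis; mouth at l-.084... seated l=.071-.022+.084=.133
    pass
for L in (.133+.055,.133+.03): print(L,h+a*L,row(h+a*L,R))
E
```

```text
[0.53072668 0.15299526 0.25680952] 29.514518568033733 29.980363188078627 [-0.58924911  0.15842615 -4.27016898] [-0.0391427  -0.05504704  0.02941186]
[ 0.         -0.23344536  0.97236992]
0.188 [ 0.522      -0.23248773  0.22680555] [-0.025, 2.749, -7.146, -12.284, 3.778, 1.006]
0.163 [ 0.522      -0.22665159  0.2024963 ] [-0.025, 2.749, -7.146, -12.099, 3.719, 1.816]
```

Request:
send_rows --pt "0 0 0 -1 0.3 0 0" --pt "0 0 -1 -2 0.6 0 0" --pt "0 0.4 -2 -3.3 1 0 0" --pt "0 0.8 -3 -4.6 1.4 0 0" --pt "0 1.2 -4 -5.9 1.8 0 0" --pt "0 1.6 -5 -7.2 2.2 0 0" --pt "0 2 -6 -8.5 2.6 0 0" --pt "0 2.4 -6.6 -9.8 3 0.2 0" --pt "0 2.75 -7.15 -11.1 3.4 0.6 0" --pt "0 2.75 -7.15 -12 3.7 0.9 0" --pt "0 2.75 -7.15 -12.28 3.78 1 0" --pt "0 2.75 -7.15 -12.28 3.78 1 0" --pt "0 2.75 -7.15 -12.28 3.78 1 0" --pt "0 2.75 -7.15 -12.28 3.78 1 0" --pt "0 2.75 -7.15 -12.28 3.78 1 0" --pt "0 2.75 -7.15 -12.28 3.78 1 0" --pt "0 2.75 -7.15 -12.28 3.78 1 0"

```text
time_s: 7.72
position: [0.524, -0.2309, 0.2288]
tcp_rot: [[-0.303, 0.953, 0.001], [0.927, 0.295, 0.234], [0.222, 0.072, -0.972]]
force: [-0.4, 1.0, -3.3]
opening: 0.34
grasp_force: 30.0
```

```bash
python3 - <<'E'
from h import *
from rig import optics
s=read_state(); print(s["position"],s["tcp_rot"][:,2],s["joint_positions"])
W=optics.capture("wrist");S=optics.capture("scene")
pickle.dump((s,W,S),open("w4.pkl","wb"))
x,y=map(int,proj(S,np.array([.522,-.21,.13])));x0,y0=x-40,y-30;print(x0,y0)
a=cv2.resize(S["image"][y0:y0+60,x0:x0+80],(400,300),interpolation=cv2.INTER_CUBIC)
b=cv2.resize(W["image"],(400,300))
cv2.imwrite("pics/g.png",np.hstack([a,b]))
E
```

```text
[ 0.52396688 -0.23088821  0.22881586] [ 0.00136039  0.23386232 -0.97226877] [-40.5838445   28.77617807  85.26518435  10.64670569  75.04273567
 -61.81072279]
131 163
```

View pics/g.png

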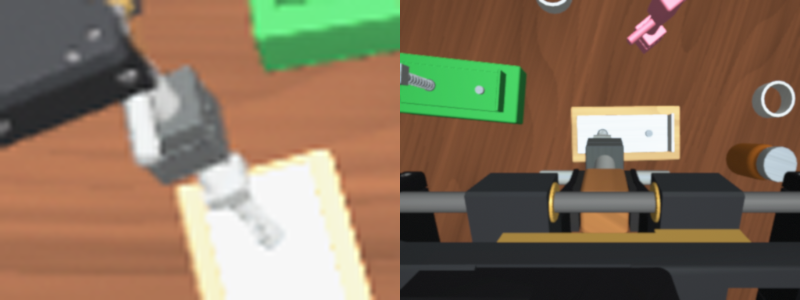

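Left, in the scene view, the driver box at crop (185,135) is in line with the leaning screw head at (220,180). Right, in the wrist view, the box sits over the screw. I'll go down along the axis.

```bash
cat > ax.py <<'E'
from h import *
import sys
h=np.load("hole.npy")
def tgt(th,L,yaw=107.5,off=(0,0,0)):
    th=np.radians(th);a=np.array([0,-np.sin(th),np.cos(th)])
    return h+a*L+np.array(off),Ro.from_rotvec([th,0,0]).as_matrix()@down(yaw)
def st():
    s=read_state();print(np.round(s["position"],4),np.round(s["force"],1),np.round(s["moment"],2),np.round(s["tcp_rot"][:,2],3),s["time_s"],"grip",round(s["grasp_force"],1))
E
python3 -c "
from ax import *
st()
for L in(.163,.148,.135): print(L,row(*tgt(13.5,L)))"
```

```text
[ 0.524  -0.2313  0.229 ] [ 0.5 -0.1 -3. ] [-0.29 -0.1   0.05] [ 0.002  0.234 -0.972] 7.8167 grip 30.0
0.163 [0.019, 0.005, 0.029, -0.031, -0.083, 0.894]
0.148 [0.019, 0.005, 0.029, -0.031, -0.084, 1.394]
0.135 [0.019, 0.005, 0.029, -0.031, -0.085, 1.827]
```

Request:
send_rows --pt "0 0 0 -0.03 -0.08 0.4 0" --pt "0 0 0 -0.03 -0.08 0.8 0" --pt "0 0 0 -0.03 -0.08 0.9 0" --pt "0 0 0 -0.03 -0.08 1.0 0" --pt "0 0 0 -0.03 -0.08 1.1 0" --pt "0 0 0 -0.03 -0.08 1.2 0" --pt "0 0 0 -0.03 -0.08 1.2 0" --pt "0 0 0 -0.03 -0.08 1.2 0"

```text
time_s: 8.48
position: [0.522, -0.2254, 0.1934]
tcp_rot: [[-0.302, 0.953, 0.002], [0.927, 0.293, 0.234], [0.222, 0.072, -0.972]]
force: [-0.4, -0.1, -3.1]
opening: 0.343
grasp_force: 30.0
```

```bash
python3 -c "
from ax import *
st()
for L in(.148,.14,.135): print(L,row(*tgt(13.5,L)))"
```

```text
[ 0.522  -0.2254  0.1934] [-0.4 -0.1 -3.1] [-0.3  -0.14  0.01] [ 0.002  0.234 -0.972] 8.4833 grip 30.0
0.148 [0.022, 0.004, 0.013, 0.03, 0.009, 0.194]
0.14 [0.022, 0.004, 0.013, 0.03, 0.008, 0.461]
0.135 [0.022, 0.004, 0.013, 0.03, 0.008, 0.627]
```

Request:
send_rows --pt "0 0 0 0.03 0 0.1 0" --pt "0 0 0 0.03 0 0.2 0" --pt "0 0 0 0.03 0 0.3 0" --pt "0 0 0 0.03 0 0.35 0" --pt "0 0 0 0.03 0 0.35 0" --pt "0 0 0 0.03 0 0.35 0"

```text
time_s: 8.98
position: [0.5216, -0.2219, 0.183]
tcp_rot: [[-0.302, 0.953, 0.001], [0.927, 0.293, 0.234], [0.223, 0.072, -0.972]]
force: [0.8, 0.2, -3.1]
opening: 0.343
grasp_force: 30.0
```

```bash
python3 -c "
from ax import *
st()
for L in(.14,.135,.131): print(L,row(*tgt(13.5,L)))"
```

```text
[ 0.5216 -0.2219  0.183 ] [ 0.8  0.2 -3.1] [-0.27 -0.12 -0.02] [ 0.001  0.234 -0.972] 8.9833 grip 30.0
0.14 [0.018, -0.003, 0.011, -0.005, 0.013, 0.098]
0.135 [0.018, -0.003, 0.011, -0.005, 0.013, 0.264]
0.131 [0.018, -0.003, 0.011, -0.005, 0.013, 0.398]
```

Request:
send_rows --pt "0 0 0 0 0 0.08 0" --pt "0 0 0 0 0 0.16 0" --pt "0 0 0 0 0 0.22 0" --pt "0 0 0 0 0 0.28 0" --pt "0 0 0 0 0 0.28 0"

```text
time_s: 9.4
position: [0.5214, -0.2198, 0.1745]
tcp_rot: [[-0.302, 0.953, 0.001], [0.927, 0.293, 0.234], [0.223, 0.072, -0.972]]
force: [-0.4, 0.2, -3.5]
opening: 0.345
grasp_force: 30.0
```

```bash
python3 -c "
from ax import *
st()
for L in(.135,.131,.129): print(L,row(*tgt(13.5,L)))"
```

```text
[ 0.5214 -0.2198  0.1745] [-0.4  0.2 -3.5] [-0.27 -0.1  -0.01] [ 0.001  0.234 -0.972] 9.4 grip 30.0
0.135 [0.014, -0.009, 0.01, -0.011, 0.019, -0.026]
0.131 [0.014, -0.009, 0.01, -0.011, 0.018, 0.107]
0.129 [0.014, -0.009, 0.01, -0.011, 0.018, 0.174]
```

Request:
send_rows --pt "0 0 0 0 0 0.04 0" --pt "0 0 0 0 0 0.08 0" --pt "0 0 0 0 0 0.12 0" --pt "0 0 0 0 0 0.12 0"

```text
time_s: 9.73
position: [0.5222, -0.2197, 0.173]
tcp_rot: [[-0.302, 0.953, 0.003], [0.927, 0.293, 0.233], [0.221, 0.073, -0.972]]
force: [-1.4, -0.4, 4.0]
opening: 0.342
grasp_force: 30.0
```

```bash
python3 -c "
from ax import *
st()
L=(read_state()['position']-h); print(np.linalg.norm(L))
for t in (13.5,10,6.5,3,0): print(t,row(*tgt(t,.131)))"
```

```text
[ 0.5222 -0.2197  0.173 ] [-1.4 -0.4  4. ] [0.11 0.23 0.08] [ 0.003  0.233 -0.972] 9.7333 grip 30.0
0.13271432034294875
13.5 [0.034, 0.016, 0.016, 0.007, -0.006, 0.057]
10 [0.245, -0.651, 0.015, 0.262, 0.075, 0.065]
6.5 [0.456, -1.319, 0.014, 0.515, 0.155, 0.089]
3 [0.667, -1.986, 0.013, 0.766, 0.234, 0.13]
0 [0.847, -2.559, 0.012, 0.979, 0.302, 0.177]
```

Request:
send_rows --pt "0.12 -0.33 0 0.13 0.04 0.003 0" --pt "0.24 -0.66 0 0.26 0.075 0.008 0" --pt "0.35 -1 0 0.39 0.115 0.02 0" --pt "0.46 -1.33 0 0.515 0.155 0.03 0" --pt "0.56 -1.66 0 0.64 0.195 0.05 0" --pt "0.66 -2 0 0.766 0.234 0.07 0" --pt "0.75 -2.3 0 0.87 0.27 0.09 0" --pt "0.84 -2.56 0 0.98 0.3 0.11 0" --pt "0.84 -2.56 0 0.98 0.3 0.11 0" --pt "0.84 -2.56 0 0.98 0.3 0.11 0" --pt "0.84 -2.56 0 0.98 0.3 0.11 0" --pt "0.84 -2.56 0 0.98 0.3 0.11 0"

```text
time_s: 10.73
position: [0.5217, -0.1888, 0.1764]
tcp_rot: [[-0.301, 0.954, 0.0], [0.954, 0.301, 0.002], [0.002, 0.001, -1.0]]
force: [-1.4, 1.1, 6.8]
opening: 0.341
grasp_force: 30.0
```

```bash
python3 - <<'E'
from ax import *
from rig import optics
st()
print(row(*tgt(0,.131)), read_state()["joint_positions"])
S=optics.capture("scene");T=optics.capture("top");W=optics.capture("wrist")
x,y=map(int,proj(S,np.array([.522,-.19,.1])));x0,y0=x-40,y-30
a=cv2.resize(S["image"][y0:y0+60,x0:x0+80],(400,300),interpolation=cv2.INTER_CUBIC)
b=cv2.resize(W["image"][80:320,96:416],(400,300))
cv2.imwrite("pics/i.png",np.hstack([a,b]))
E
```

```text
[ 0.5217 -0.1888  0.1764] [-1.4  1.1  6.8] [ 0.28  0.22 -0.02] [ 0.     0.002 -1.   ] 10.7333 grip 30.0
[0.008, -0.02, 0.0, 0.002, 0.01, 0.046] [-31.48431565  28.28942853  94.94711854   0.11458274  56.81202809
 -49.04920579]
```

View pics/i.png

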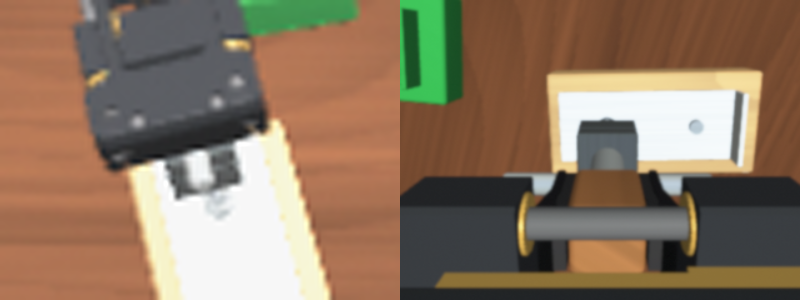

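The driver is seated: TCP z 0.176 against 0.177 expected, upright, with a light 7 N push. Step 1 has been held for over 0.2 s. Next is the clockwise turn.

Request:
send_rows --pt "0 0 0.5 0 0 0 0" --pt "0 0 1 0 0 0 0" --pt "0 0 2 0 0 0 0" --pt "0 0 3 0 0 0 0" --pt "0 0 4 0 0 0.005 0" --pt "0 0 5 0 0 0.01 0" --pt "0 0 6 0 0 0.01 0" --pt "0 0 7 0 0 0.015 0" --pt "0 0 8 0 0 0.02 0" --pt "0 0 9 0 0 0.02 0" --pt "0 0 10 0 0 0.02 0" --pt "0 0 10 0 0 0.02 0"

```text
time_s: 11.88
position: [0.5222, -0.1891, 0.1759]
tcp_rot: [[0.54, 0.842, 0.001], [0.842, -0.54, 0.001], [0.002, 0.0, -1.0]]
force: [-0.7, 1.3, 6.3]
opening: 0.341
grasp_force: 30.0
```

```bash
python3 -c "
from ax import *
st(); print(row(*tgt(0,.131,107.5-105)))"
```

```text
[ 0.5222 -0.1891  0.1759] [-0.7  1.3  6.3] [0.24 0.12 0.18] [ 0.001  0.001 -1.   ] 11.8833 grip 30.0
[-0.007, -0.02, 10.969, 0.011, -0.015, 0.029]
```

Moment of 0.18 N m about z shows the screw is turning. I'll continue.

Request:
send_rows --pt "0 0 1 0 0 0 0" --pt "0 0 2 0 0 0.005 0" --pt "0 0 3 0 0 0.01 0" --pt "0 0 4 0 0 0.01 0" --pt "0 0 5 0 0 0.01 0" --pt "0 0 6 0 0 0.015 0" --pt "0 0 7 0 0 0.02 0" --pt "0 0 8 0 0 0.02 0" --pt "0 0 9 0 0 0.02 0" --pt "0 0 10 0 0 0.02 0" --pt "0 0 11 0 0 0.02 0" --pt "0 0 11 0 0 0.02 0" --pt "0 0 11 0 0 0.02 0" --pt "0 0 11 0 0 0.02 0"

```text
time_s: 13.05
position: [0.5226, -0.1896, 0.1752]
tcp_rot: [[0.999, 0.046, 0.002], [0.046, -0.999, -0.0], [0.002, 0.0, -1.0]]
force: [-0.2, -0.3, 5.5]
opening: 0.348
grasp_force: 30.0
```

```bash
python3 - <<'E'
from ax import *
from rig import optics
st(); print(row(*tgt(0,.131,2.5)))
S=optics.capture("scene");W=optics.capture("wrist")
x,y=map(int,proj(S,np.array([.522,-.19,.1])));x0,y0=x-40,y-30
a=cv2.resize(S["image"][y0:y0+60,x0:x0+80],(400,300),interpolation=cv2.INTER_CUBIC)
b=cv2.resize(W["image"][80:320,96:416],(400,300))
cv2.imwrite("pics/j.png",np.hstack([a,b]))
E
```

```text
[ 0.5226 -0.1896  0.1752] [-0.2 -0.3  5.5] [-0.03 -0.09  0.06] [ 0.002 -0.    -1.   ] 13.05 grip 30.0
[0.001, -0.026, 0.03, -0.02, -0.033, 0.005]
```

View pics/j.png

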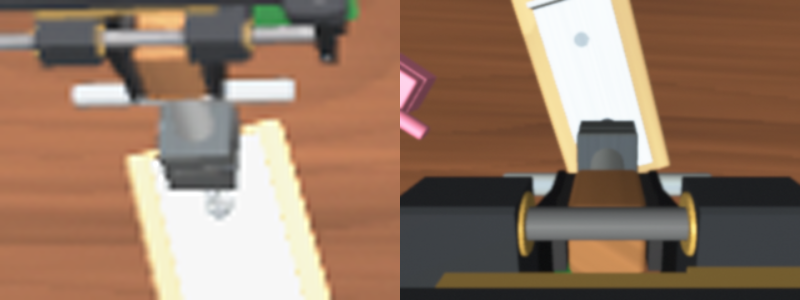

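The driver is upright on the head after about 105° of turn. The box at crop (200,145) is straight above the hole, and the seat height dropped 1.2 mm (about 1.5 rad). I'll ease the push, release and rise.

Request:
send_rows --pt "0 0 -0.3 0 0 -0.03 0" --pt "0 0 -0.3 0 0 -0.03 0" --pt "0 0 -0.3 0 0 -0.03 0" --pt "0 0 -0.3 0 0 -0.03 0.6" --pt "0 0 -0.3 0 0 -0.03 0.6" --pt "0 0 -0.3 0 0 -0.03 0.6" --pt "0 0 -0.3 0 0 -0.03 0.6" --pt "0 0 -0.3 0 0 -0.03 0.6" --pt "0 0 -0.3 0 0 -0.03 0.6" --pt "0 0 -0.3 0 0 -0.03 0.6"

```text
time_s: 13.98
position: [0.5212, -0.1884, 0.1751]
tcp_rot: [[0.997, 0.071, -0.001], [0.071, -0.997, 0.001], [-0.001, -0.001, -1.0]]
force: [-0.3, 0.1, -1.1]
opening: 0.597
grasp_force: 0.0
```

```bash
python3 - <<'E'
from ax import *
st(); print(read_state()["opening"])
E
```

```text
[ 0.5212 -0.1884  0.1751] [-0.3  0.1 -1.1] [-0.02  0.04 -0.07] [-0.001  0.001 -1.   ] 13.9833 grip 0.0
0.5969020005332117
```

Released with no contact force. I'll rise straight up.

Request:
send_rows --pt "0 0 0 0 0 -0.3 0.6" --pt "0 0 0 0 0 -1 0.6" --pt "0 0 0 0 0 -2 0.6" --pt "0 0 0 0 0 -3 0.6" --pt "0 0 0 0 0 -3.5 0.6" --pt "0 0 0 0 0 -3.5 0.6" --pt "0 0 0 0 0 -3.5 0.6" --pt "0 0 0 0 0 -3.5 0.6"

```text
time_s: 14.65
position: [0.5206, -0.1882, 0.2794]
tcp_rot: [[0.997, 0.071, -0.003], [0.071, -0.997, 0.002], [-0.002, -0.002, -1.0]]
force: [-0.6, -0.4, -1.1]
opening: 0.599
grasp_force: 0.0
```

```bash
python3 - <<'E'
from ax import *
from rig import optics
st()
S=optics.capture("scene");s=read_state();W=optics.capture("wrist")
x,y=map(int,proj(S,np.array([.522,-.19,.1])));x0,y0=x-40,y-30
a=cv2.resize(S["image"][y0:y0+60,x0:x0+80],(400,300),interpolation=cv2.INTER_CUBIC)
E=wcam(W,s);c=np.array([.5215,-.1886,0]);x1,y1=(proj(W,c+[0,0,.13],E)-[80,60]).astype(int)
print(x1,y1)
im=W["image"].copy()
b=cv2.resize(im[y1:y1+120,x1:x1+160],(400,300),interpolation=cv2.INTER_CUBIC)
for z in(.220,.094): print(z,(proj(W,c+[0,0,z],E)-[x1,y1])*2.5+[400,0])
cv2.imwrite("pics/k.png",np.hstack([a,b]))
E
```

```text
[ 0.5206 -0.1882  0.2794] [-0.6 -0.4 -1.1] [-0.01  0.03 -0.01] [-0.003  0.002 -1.   ] 14.65 grip 0.0
182 116
0.22 [601.88178239 214.02665956]
0.094 [601.39308264 133.6773207 ]
```

View pics/k.png

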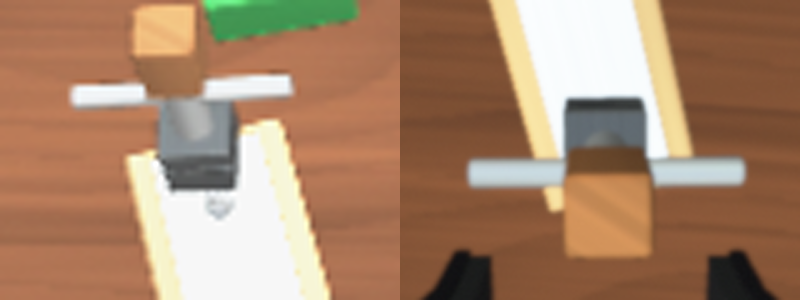

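The driver stands alone and upright on the screw. The grip block is centred at crop (607,214) against a predicted (602,214), and the gripper is clear above it. I'm handing in.

```bash
python3 -c "
from rig import bot
print(bot.hand_in())"
```

```text
the job is handed in; nothing more can be done
None
```

I straightened the screw with the driver, then turned it clockwise by an estimated 1.5–1.65 rad. The driver is left standing upright on the head by itself, and the job is handed in; the result was not reported back.

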